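# Close the gap in a slat-top welding frame

### The arm

A 6-joint arm with a two-finger parallel gripper is mounted at the origin on the work surface. World frame = base frame: x ahead of the robot, y to its left, z up, the work surface at z = 0. Lengths are in mm, angles in degrees, forces in N, time in s.
With the tool pointing down it reaches from about 350 to 850 mm from the base axis. Payload 8.1 kg.
Tool frame: the origin (TCP) lies midway between the tips of the shut fingers; the grasp point (between the pads) lies 19 mm behind it; x points along the fingers, z is the direction in which the jaws open and shut, and the axes are right-handed (so a half turn about x gives the same grasp; the last joint's range is limited). The gripper opens to 85 mm and grips with 20 to 120 N. Pads are 22 mm wide; open, the fingers measure 114 mm over their backs; the gripper's body (76 mm by 85 mm) begins 54 mm behind the grasp point. The pads swing forward as they close: fully open they stand 13 mm farther back than shut.
Start: joints at [-76.341, 7.471, 85.268, -0, 87.261, -4.893], TCP at [190.923, -568.818, 231.292] pointing down, gripper open.
Joint ranges: [-169.43, 169.43], [-51.17, 129.36], [1.28, 143.12], [-76.62, 256.62], [0, 156.53], [-152.29, 152.29]. Speed limits (degrees/s): [136.94, 136.94, 159.86, 180, 180, 180].

### API

Orientations are given as [roll, pitch, yaw] about the fixed x, y, z axes, in that order (R = Rz(yaw) Ry(pitch) Rx(roll)).
In Python, from bench import r gives the robot as it stands. The module is installed in compiled form; this text tells all that it offers.
- The arm moves only by the tool servo_tool, never from a script. Its argument "commands" is a list that holds one entry, the list of rows, each a list of 7 numbers: the closure in counts, from 0 (fully open) to 255 (shut), then the shift along the tool's x, y, z in cm, then the turn, a rotation vector about the tool's x, y, z in degrees. A call has 1 to 8 rows; each row is the pose to reach, as a shift and turn from the pose commanded when the call began, along the tool's axes at that moment; what a row does not reach only later rows make up. A row lasts 1/10 s, in which the tool goes at most 50 mm and 8.59 degrees, less where a joint would pass 70% of its speed; a pose out of reach is approached as far as the arm can. A call with a gripper value outside its range is refused whole. The fingers move at their own pace and stop on an object; "force" is the grip in N (left out, the last holds). Time passes only in rows, so rows that repeat a pose let the fingers close. It gives the time, the measured TCP pose, the force and the opening at its end, in the units of the state.
- r.sense(): the state, without advancing time (a new reading comes with each control period).
- r.snapshot(name): name is "scene" or "side" or "wrist"; returns (picture, depth): 384x512x3 uint8, red, green, blue; 384x512 float32, mm along the optical axis (not along the pixel's ray), 0 where there is no reading.
- r.calibration(name): a dict with "fx", "fy", "cx", "cy" (pixels), "dist" ([k1, k2, p1, p2, k3] as OpenCV has them; the pictures are not rectified), "pose" (4x4, takes a point from camera to world coordinates). Camera axes: x right, y down, z forward; pixel columns grow to the right and rows downward; lengths in mm; the calibration is good to about 2 mm. A picture is of the moment at which its call begins: read the wrist's pose just before it. calibration takes no time and is no camera call; for the wrist camera it gives the pose at the moment of the call.
- r.hand_in(): hands the job in, once; it reports no verdict.
The state is a dict: "time": time; "joint_pos": joint angles; "qd": joint speeds; "joint_efforts": joint torques, N m; "tool_pos": TCP position; "tcp_rot": TCP orientation; "ft_force": force on the tool from outside, world axes, zero at the start; "wrist_torque": the same for the moment, N m; "finger_gap": finger opening in mm.
Only numpy, scipy, OpenCV 4.12 (cv2) and the standard library are available. Lean on these libraries where they do the work, as an engineer would, in place of code of your own. Each camera call takes 0.05 s, during which the arm holds its last target.

### The job

Push the loose steel slat away along the two side rails of the blue welding frame until it drops into the empty pair of notches and lies level with the slats already in place. Then swing the keeper with the red tab round over the end of that slat, as far as it goes, so that the slat is locked down. Only push with the fingers: do not pick the slat up, and leave everything else where it is.

Things in the scene. Friction and masses are not known exactly. Their poses are not given: they have to be found in the camera images.
- frame: Fixed blue frame, 444 mm (its x) by 293 mm. Origin: on the bench, mid width; x runs along the rails away from the robot, y left, z up. Side tubes |y| 116.5 to 146.5 mm, near cross tube x -200 to -170, all 49 mm high. Inside them dark rails |y| 91.5 to 116.5, tops at 45 mm. Two fixed slats at x 106 to 210, tops at 47 mm. In front of them, between the rails, the frame is open down to the bench.
- notch (a point): Centre of the empty pair of notches, midway between the rails, at the height of the notch floors (37 mm above the bench); at x = 75, y = 0 in the frame, axes as the frame's. The notches are 54 mm long along x (x 48 to 102) and 8 mm deep, for the 50 mm slat; their seats are painted yellow.
- slat: Loose flat steel slat 50 (x) by 230 (y) by 10 mm, 0.55 to 0.9 kg, with three 16 mm holes. Lies across the rails 85 to 145 mm short of the notch, 1.5 mm of play at each end between the side tubes. Origin: centre of its underside, 45 mm above the bench on the rails, 37 mm in the notches. Slides at 2 to 7 N; its front edge tips into the notch first, its back edge drops last.
- slat_left (a point): Point on the underside of the loose slat, 105 mm to its +y end (left seen from the robot).
- slat_right (a point): Point on the underside of the loose slat, 105 mm to its -y end.
- keeper (a joint): Angle (rad) of the keeper, a steel turn-button 45 by 16 by 5 mm on a bolt on top of the left tube, with an upright red tab at its free end. 0: points along the frame's +x (parked); it grows clockwise seen from above up to its stop at 1.57, where it points to -y over the slat's end. Starts at -0.5 to 0.2. Stiff (0.04 N m), stays where left. It cannot pass over a slat that is not home.
- keeper_pivot (a point): On the axis of the keeper's bolt, 55 mm above the bench (x = 75, y = 131.5 in the frame).
- keeper_tab (a point): Middle of the keeper's upright red tab, 37 mm from the bolt's axis and 66 mm above the bench. The tab is 16 mm along the keeper, 6 mm thick, and reaches from 55 to 77 mm above the bench. When locked it stands over the slat near its left end.
- magnet: Red L-shaped welding magnet, 85 by 85 by 14 mm, lying on the two fixed slats; leave. Origin: centre of the underside of its square outline.
- nut: Brass coupling nut, 32 mm across, 25 mm high, standing on the fixed slats; leave. Origin: centre of its underside.
- hammer: Hammer lying on the bench beside the frame; leave. Its x runs along the handle towards the head.
- brush: Bench brush lying on the bench beside the frame; leave. Its x runs along the handle.
- spray: Yellow spray can, 62 mm across, 170 mm high; leave. Origin: centre of its underside.
- tin: Open copper-coloured cup, 80 mm across, 100 mm high; leave. Origin: centre of its underside.
- clamp: Copper-coloured C-clamp, about 120 by 75 mm and 20 mm high, with a steel screw, lying on the bench on the right; leave. Origin: middle of it, on the bench.

How it is judged (in metres and radians):
On the way, in this order (a step that is already met when the one before it is completed fails the run):
1. the slat has dropped into both notches (z of slat_left in the frame of notch between -0.003 and 0.003 m and x of slat_left in the frame of notch between -0.004 and 0.004 m and z of slat_right in the frame of notch between -0.003 and 0.003 m and x of slat_right in the frame of notch between -0.004 and 0.004 m), for 0.2 s.
2. the keeper is swung over the end of the slat (value of joint keeper above 1.35 rad), for 0.2 s.
At the end, for the whole second after the job is handed in: Both ends of the slat lie in the notches (within 3 mm in height and 4 mm along the rails), it is at rest, and the keeper stands over its end (joint above 1.35 rad) (all of step 1 and angle between the x axis of slat and the x axis of frame, either way round below 0.06 rad and value of joint keeper above 1.35 rad and linear speed of slat below 0.01 m/s); the robot touches nothing.
It fails at once if the slat is picked up: more than 10 mm above the rails (z of slat in the frame of notch above 0.018 m).
It fails at once if one of the other things is shifted by more than 20 mm (distance of any of magnet, nut, hammer, brush, spray, tin, clamp from where it was at the start of the episode above 0.02 m).
It also fails if it takes over 48 s, if anything falls off the work surface, if the arm or the gripper's body presses on something with over 40 N, if the wrist force passes 120 N, or if a joint passes its speed limit or range.

## Working session

There is one attempt and no reset: what is moved stays moved. The work goes in short steps, Python scripts to look and compute and a tool call to move; the robot and the scene stay as the last step left them, time stands still between calls to the robot, and variables do not carry over. Pictures are saved under pics/ and viewed, and the job is handed in when it is done.

Besides the shell and the picture viewer there is one more tool, called after "Request:" as a command line: name --argument value ..., lists and objects as JSON in quotes. servo_tool: Moves the arm, as the interface text tells. Its arguments: {"type":"object","properties":{"commands":{"type":"array","items":{"type":"array","items":{"type":"array","items":{"type":"number"}}}},"force":{"type":"number"}},"required":["commands"]}

```bash
mkdir -p pics
cat > h.py <<'E'
import numpy as np, cv2
from bench import r
def save(n,img): cv2.imwrite('pics/'+n+'.png',cv2.cvtColor(img,cv2.COLOR_RGB2BGR))
E
python3 - <<'E'
from h import *
s=r.sense(); print(s)
for n in ("scene","side","wrist"):
    c=r.calibration(n); p,d=r.snapshot(n); save(n+'0',p); np.savez(n+'0.npz',p=p,d=d,**{k:np.array(v) for k,v in c.items()}); print(n,c)
E
```

```text
{'time': 0.0, 'joint_pos': array([-7.63400303e+01,  7.51552947e+00,  8.53306765e+01,  1.40658871e-03,
        8.72610642e+01, -4.89225063e+00]), 'qd': array([-0.01662499, -0.04160534, -0.03803836,  0.00874   , -0.02043213,
       -0.10520231]), 'joint_efforts': array([ 3.31282527e-04, -5.69402075e+01, -5.00544691e+01,  7.36151355e-05,
        1.49018818e-02,  1.55129818e-06]), 'tool_pos': array([ 190.80708168, -568.26486088,  230.22664635]), 'tcp_rot': array([174.35742338,  89.89272059, 102.90957513]), 'ft_force': array([-0.13933398, -0.00665832, -0.22403346]), 'wrist_torque': array([ 0.00215803, -0.00299933, -0.00725178]), 'finger_gap': 85.58352873036453}
scene {'fx': 364.553162078278, 'fy': 364.553162078278, 'cx': 262.2927319572173, 'cy': 191.77536273294146, 'dist': array([-0.11825856,  0.        ,  0.        ,  0.        ,  0.        ]), 'pose': array([[-1.83706046e-01,  7.19794109e-01, -6.69438966e-01,
         1.32756635e+03],
       [ 9.82979046e-01,  1.35953649e-01, -1.23566990e-01,
         7.23015191e+01],
       [ 2.06987873e-03, -6.80744479e-01, -7.32518034e-01,
         8
[... 486 characters left out ...]
380010e-02, -8.08503758e-01, -5.88035973e-01,
         9.45153898e+02],
       [ 0.00000000e+00,  0.00000000e+00,  0.00000000e+00,
         1.00000000e+00]])}
wrist {'fx': 338.71997837520826, 'fy': 338.71997837520826, 'cx': 262.83448059346165, 'cy': 191.6031731158761, 'dist': array([-0.09707945,  0.        ,  0.        ,  0.        ,  0.        ]), 'pose': array([[ 3.16877401e-01, -8.99063676e-01, -3.02114579e-01,
         2.67406951e+02],
       [-9.48464554e-01, -3.01017732e-01, -9.90116882e-02,
        -5.42175092e+02],
       [-1.92403298e-03,  3.17919536e-01, -9.48115745e-01,
         3.72548071e+02],
       [ 0.00000000e+00,  0.00000000e+00,  0.00000000e+00,
         1.00000000e+00]])}
```

View pics/scene0.png

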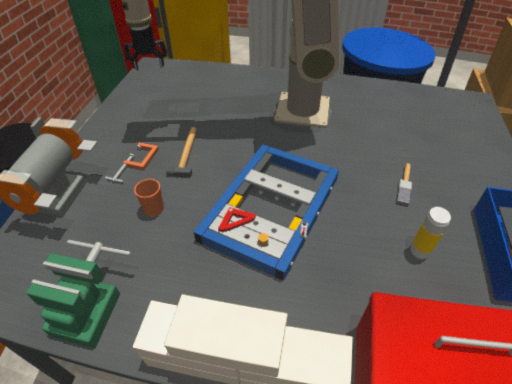

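View pics/side0.png

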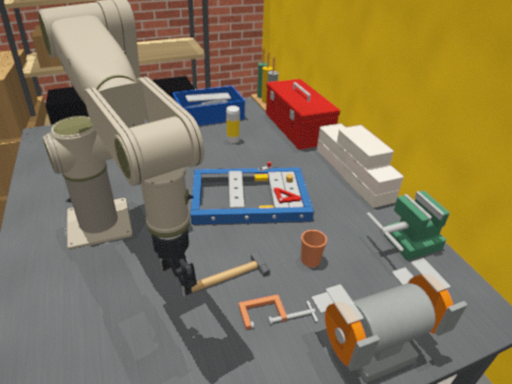

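View pics/wrist0.png

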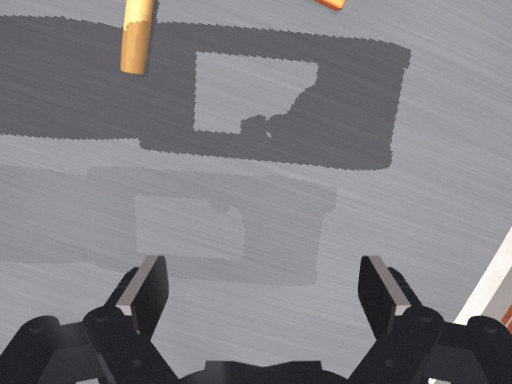

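The scene view shows the frame at about (270,205), with the loose slat near (280,187) and the red tab near (305,230). I'll enlarge both views.

Run:
```python
from h import *
for n,(x0,y0,w,h) in dict(scene=(190,135,160,140),side=(180,150,145,85)).items():
    p=np.load(n+'0.npz')['p'][y0:y0+h,x0:x0+w]
    f=5 if n=='side' else 4
    save(n+'0c',cv2.resize(p,None,fx=f,fy=f,interpolation=cv2.INTER_CUBIC))
```

```text
(no output)
```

View pics/scene0c.png

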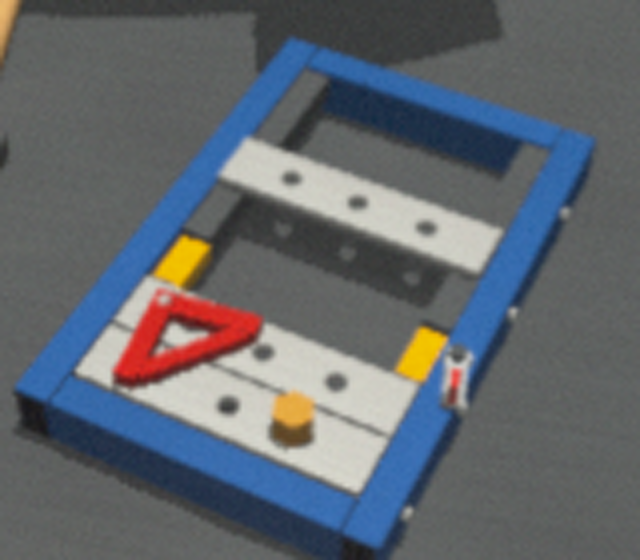

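View pics/side0c.png

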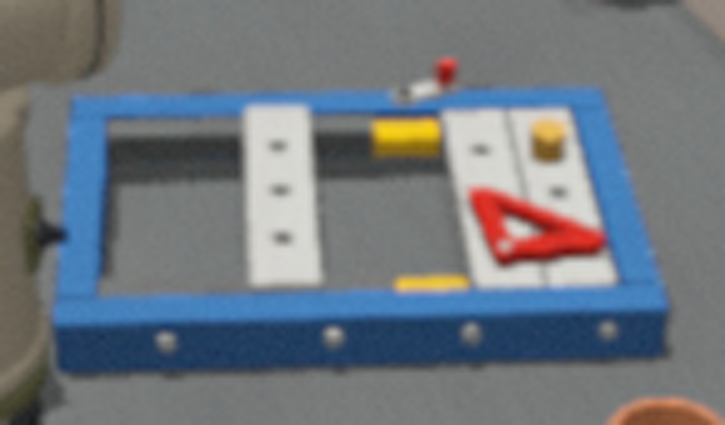

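Corners read off the crops. In the scene crop the top outer corners are (594,142), (292,39), (18,393) and (380,548). In the side crop they are (72,98), (605,88), (665,300) and (55,320). Next I fit the frame pose.

```bash
cat >> h.py <<'E'
from scipy.optimize import least_squares
def cal(n):
    z=np.load(n+'.npz'); K=np.array([[z['fx'],0,z['cx']],[0,z['fy'],z['cy']],[0,0,1]],float); return K,z['dist'],z['pose']
def proj(c,P):
    K,D,T=c; Ti=np.linalg.inv(T); rv=cv2.Rodrigues(Ti[:3,:3])[0]
    return cv2.projectPoints(np.array(P,float).reshape(-1,1,3),rv,Ti[:3,3],K,np.array(D,float))[0].reshape(-1,2)
def ray(c,uv,z):
    K,D,T=c; u=cv2.undistortPoints(np.array(uv,float).reshape(-1,1,2),K,np.array(D,float)).reshape(-1,2)
    d=np.c_[u,np.ones(len(u))]@T[:3,:3].T; o=T[:3,3]; return o+d*((z-o[2])/d[:,2])[:,None]
def tri(c1,u1,c2,u2):
    f=lambda P: np.r_[(proj(c1,P)-u1).ravel(),(proj(c2,P)-u2).ravel()]
    s=least_squares(f,ray(c1,[u1],50)[0]); return s.x,s.fun
def full(x0,y0,f,uv): return (np.array(uv,float)+.5)/f-.5+[x0,y0]
def F2W(q,P):
    P=np.array(P,float); a=q[2]; R=np.array([[np.cos(a),-np.sin(a)],[np.sin(a),np.cos(a)]])
    return np.c_[P[:,:2]@R.T+q[:2],P[:,2]+(q[3] if len(q)>3 else 0)]
def W2F(q,P):
    P=np.atleast_2d(np.array(P,float)); a=q[2]; R=np.array([[np.cos(a),-np.sin(a)],[np.sin(a),np.cos(a)]])
    return np.c_[(P[:,:2]-q[:2])@R,P[:,2]]
E
python3 - <<'E'
from h import *
S=cal('scene0');D=cal('side0')
C=[(-200,146.5,49),(-200,-146.5,49),(244,-146.5,49),(244,146.5,49)]
us=full(190,135,4,[(594,142),(292,39),(18,393),(380,548)])
ud=full(180,150,5,[(72,98),(55,320),(665,300),(605,88)])
for z in range(0,1):
    for free in (0,1):
        g=lambda q:np.r_[(proj(S,F2W(q,C))-us).ravel(),(proj(D,F2W(q,C))-ud).ravel()]
        q=least_squares(g,[600,0,0]+[0]*free); print(q.x,np.round(q.fun,1))
q=q.x[:3]
for a,b in zip(us,ud): print('tri',tri(S,a,D,b)[0])
# slat holes z55: scene (291,178),(358,203),(427,228); side (283,238),(280,190),(278,146)
for a,b in [((291,178),(283,238)),((358,203),(280,190)),((427,228),(278,146))]:
    P,e=tri(S,full(190,135,4,[a])[0],D,full(180,150,5,[b])[0]); print('hole',P,W2F(q,P),np.round(e,1))
for a,b in [((458,355),(403,93)),((456,378),(446,70))]:
    P,e=tri(S,full(190,135,4,[a])[0],D,full(180,150,5,[b])[0]); print('keeper',P,W2F(q,P),np.round(e,1))
E
```

```text
[ 5.51547890e+02 -3.03421385e+01 -2.83361470e-01] [ 1.  -1.  -0.5 -0.6 -1.2 -1.1  0.5  0.5  0.3 -1.1  0.1 -0.1  1.3  0.4
 -0.7 -1.2]
[ 5.50605572e+02 -2.99039787e+01 -2.84062025e-01 -3.46654091e+00] [ 1.  -0.4 -0.3 -0.  -0.8 -0.7  0.6  0.9  0.1 -0.5 -0.2  0.6  0.9  1.1
 -1.  -0.5]
tri [399.44866212 164.11852648  43.8154214 ]
tri [ 318.7026554  -113.14479874   46.72049436]
tri [ 744.6932141  -234.74499787   46.00059461]
tri [825.5504551   39.57042154  46.92254236]
hole [500.35415742 -80.56890832  52.55298781] [[-34.03837577 -62.7178502   52.55298781]] [-0.1  0.1 -0.1 -0.1]
hole [517.81616543 -22.31622947  52.37361111] [[-33.60189064  -1.90579715  52.37361111]] [-0.1  0.1 -0.1 -0.1]
hole [535.11192295  35.44751814  52.2662259 ] [[-33.18796701  58.39032572  52.2662259 ]] [-0.1  0.1 -0.2 -0.2]
keeper [657.80607751  73.58982208  53.18238766] [[ 73.89955819 129.38999375  53.18238766]] [-0.   0.  -0.1 -0.1]
keeper [693.47502361  73.69895998  70.44648353] [[108.10848278 139.49123651  70.44648353]] [-0.3  0.3 -0.5 -0.4]
```

Frame at about (551, -30) mm with yaw -16.2°. The slat is about 108 mm short of the notch and the keeper at about -0.29 rad. The triangulated heights come out 2–3 mm under the text, which is consistent with the calibration. Next I plan a move above the frame for a wrist view.

```bash
cat >> h.py <<'E'
from scipy.spatial.transform import Rotation as Ro
def tool():
    s=r.sense(); return np.array(s['tool_pos']),Ro.from_euler('xyz',s['tcp_rot'],degrees=True),s
def plan(P,R):
    p,R0,s=tool(); sh=R0.inv().apply(np.array(P)-p)/10; rv=(R0.inv()*R).as_rotvec(degrees=True)
    print('shift cm',np.round(sh,3),'turn',np.round(rv,2),'|t|',np.linalg.norm(rv))
def down(yaw):  # tool z axis horizontal at world angle yaw deg
    a=np.radians(yaw); z=np.array([np.cos(a),np.sin(a),0]); x=np.array([0,0,-1.]); y=np.cross(z,x)
    return Ro.from_matrix(np.c_[x,y,z])
E
python3 - <<'E'
from h import *
p,R,s=tool(); print(R.as_matrix().round(3))
q=[551,-30,np.radians(-16.25)]
P=F2W(q,[(-95,0,0)])[0]; P[2]=230; print(P)
for yaw in (73.75,-106.25): 
    plan(P,down(yaw))
S=cal('scene0')
print('nut',W2F(q,ray(S,full(190,135,4,[(293,402)]),72)), 'mag',W2F(q,ray(S,full(190,135,4,[(260,325),(160,295),(120,375)]),61)))
E
```

```text
[[-0.     0.948  0.318]
 [ 0.001  0.318 -0.948]
 [-1.     0.    -0.001]]
[459.79526383  -3.41624367 230.        ]
shift cm [  0.118  43.476 -45.001] turn [-1.452e+02 -2.000e-02 -1.100e-01] |t| 145.19613917411058
shift cm [  0.118  43.476 -45.001] turn [ 3.48e+01 -9.00e-02  2.00e-02] |t| 34.80397434709533
nut [[178.11333576  46.66396689  72.        ]] mag [[119.44041407 -10.18433403  61.        ]
 [127.85613969 -90.67599165  61.        ]
 [206.05372332 -78.30566717  61.        ]]
```

Request:
servo_tool --commands '[[[0,0,2.7,-2.8,2.2,0,0],[0,0,5.4,-5.6,4.4,0,0],[0,0,8.1,-8.4,6.6,0,0],[0,0,10.8,-11.2,8.8,0,0],[0,0,13.5,-14.0,11,0,0],[0,0,16.2,-16.8,13.2,0,0],[0,0,18.9,-19.6,15.4,0,0],[0,0,21.6,-22.4,17.4,0,0]]]'

```text
time: 0.95
tool_pos: [324.7, -286.2, 231.1]
tcp_rot: [-163.0, 90.0, 108.0]
ft_force: [0.5, -0.4, 0.2]
finger_gap: 85.4
```

Run:
```python
from h import *
p,R,s=tool(); print(p,s['time'],s['joint_pos'].round(1))
q=[551,-30,np.radians(-16.25)]
P=F2W(q,[(-95,0,0)])[0]; P[2]=230
plan(P,down(-106.25))
```

```text
[ 324.69731854 -286.16623107  231.06289234] 0.95 [-48.2 -19.4 110.3   0.   89.1  40.8]
shift cm [  0.11   14.024 -28.023] turn [ 1.73e+01 -1.00e-02  0.00e+00] |t| 17.297501731123745
```

Request:
servo_tool --commands '[[[0,0,2,-4,2.5,0,0],[0,0,4,-8,5,0,0],[0,0,6,-12,7.5,0,0],[0,0,8,-16,10,0,0],[0,0,10,-20,12.5,0,0],[0,0,12,-24,15,0,0],[0,0,14,-28,17.3,0,0],[0,0,14,-28,17.3,0,0]]]'

```text
time: 1.75
tool_pos: [459.8, -0.3, 231.0]
tcp_rot: [-165.2, 89.9, 88.9]
ft_force: [-0.7, -0.0, 0.3]
finger_gap: 85.5
```

Run:
```python
from h import *
p,R,s=tool(); print(p,s['joint_pos'].round(1))
c=r.calibration('wrist'); pc,d=r.snapshot('wrist'); np.savez('w1.npz',p=pc,d=d,**{k:np.array(v) for k,v in c.items()})
save('w1',cv2.resize(pc,(768,576),interpolation=cv2.INTER_CUBIC))
```

```text
[ 4.59770165e+02 -3.44643075e-01  2.30983137e+02] [-6.500e+00 -1.480e+01  1.066e+02  1.000e-01  8.820e+01  9.940e+01]
```

View pics/w1.png

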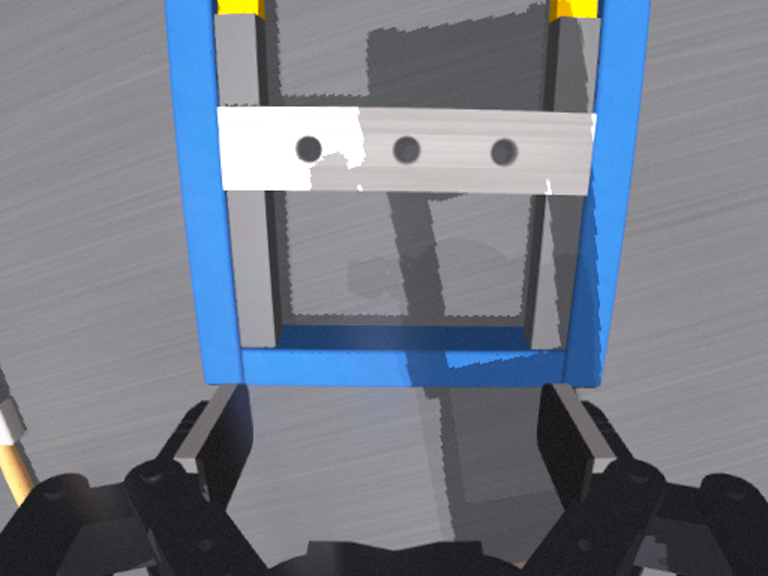

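The wrist view, in 768-wide pixels, shows the slat's near edge from (222,190) to (588,195). The near tube's outer corners are at (207,385) and (601,386), and the yellow seats start at about row 14–16. Now I refine the frame pose with this view.

Run:
```python
from h import *
S=cal('scene0');D=cal('side0');W=cal('w1')
C=[(-200,146.5,49),(-200,-146.5,49),(244,-146.5,49),(244,146.5,49)]
us=full(190,135,4,[(594,142),(292,39),(18,393),(380,548)])
ud=full(180,150,5,[(72,98),(55,320),(665,300),(605,88)])
CW=[(-200,146.5,49),(-200,-146.5,49),(-170,91.5,45),(-170,-91.5,45),(-170,116.5,49),(-170,-116.5,49),(48,116.5,45),(48,91.5,45),(48,-91.5,45),(48,-116.5,45)]
uw=full(0,0,1.5,[(206,386),(602,387),(276,348),(531,349),(242,349),(565,349),(216,14),(264,15),(551,17),(599,18)])
g=lambda q:(proj(W,F2W(q,CW))-uw).ravel()
q=least_squares(g,[551,-30,-.28]).x; print('wrist',q,g(q).round(1))
q4=least_squares(g,[551,-30,-.28,0]).x; print('wrist4',q4)
for u in [(222,190),(588,195),(217,107),(596,114)]: print(W2F(q,ray(W,full(0,0,1.5,[u]),55)).round(1))
print('tip tcp in frame',W2F(q,tool()[0]))
```

```text
wrist [ 5.48656667e+02 -3.32868568e+01 -2.83864265e-01] [-1.2  0.3  0.3  0.7  0.1  0.   0.6  0.1 -1.2  0.7  1.8  1.6 -1.7  0.6
 -6.4 -1.   6.4 -0.7  1.4 -0. ]
wrist4 [ 5.48300464e+02 -3.32550740e+01 -2.83862217e-01 -3.97288679e+00]
[[-56.4 116.1  55. ]]
[[ -58.2 -115.    55. ]]
[[ -6.1 114.9  55. ]]
[[  -8.7 -114.8   55. ]]
tip tcp in frame [[-94.65112992   4.40697222 230.90046482]]
```

Request:
servo_tool --commands '[[[0,4,0,0.4,0,0,0],[0,8,0,0.4,0,0,0],[0,12,0,0.4,0,0,0],[0,15,0,0.4,0,0,0],[0,17.5,0,0.4,0,0,0],[0,19.5,0,0.4,0,0,0],[0,20.9,0,0.4,0,0,0],[0,20.9,0,0.4,0,0,0]]]'

```text
time: 2.6
tool_pos: [455.1, -9.7, 20.0]
tcp_rot: [-77.1, 89.7, 176.7]
ft_force: [-0.4, 0.8, -0.6]
finger_gap: 85.3
```

Run:
```python
from h import *
p,R,s=tool(); print(p,s['ft_force'])
q=[549.3,-32.3,-.2838]; print(W2F(q,p))
P=F2W(q,[(75-25-11,0,0)])[0]; P[2]=21; plan(P,down(np.degrees(q[2])-90))
c=r.calibration('wrist'); pc,d=r.snapshot('wrist'); np.savez('w2.npz',p=pc,d=d,**{k:np.array(v) for k,v in c.items()})
save('w2',cv2.resize(pc,(768,576),interpolation=cv2.INTER_CUBIC))
```

```text
[455.10305033  -9.70527889  19.97657817] [-0.4143439   0.84734228 -0.60402974]
[[-96.755566    -4.68478361  19.97657817]]
shift cm [-0.167 13.575 -0.456] turn [0.05 0.06 0.27] |t| 0.2829810459417102
```

View pics/w2.png

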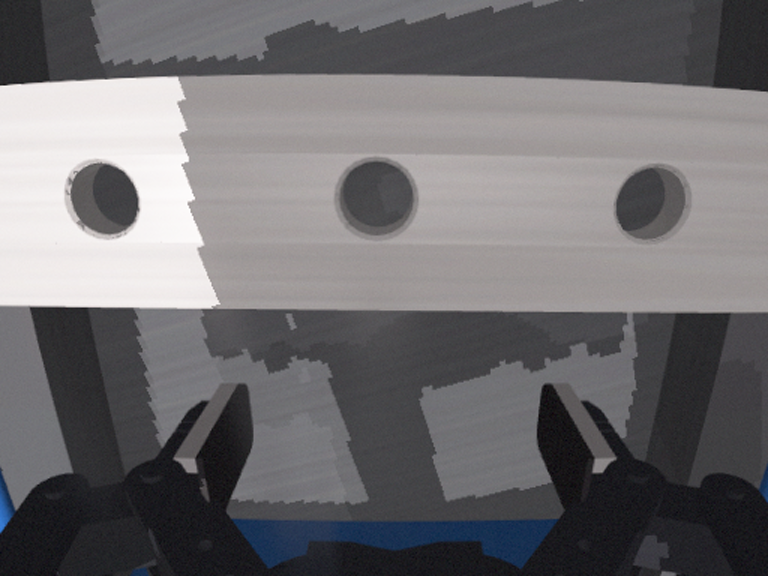

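The fingers straddle the slat's centre about 5 mm to the right, clear of rails and tube, with the near edge ahead. Pushing now with a small centring shift.

Request:
servo_tool --commands '[[[0,0,1,-0.45,0,0,0],[0,0,2,-0.45,0,0,0],[0,0,2.5,-0.45,0,0,0],[0,0,3,-0.45,0,0,0],[0,0,3.5,-0.45,0,0,0],[0,0,4,-0.45,0,0,0],[0,0,4.5,-0.45,0,0,0],[0,0,5,-0.45,0,0,0]]]'

```text
time: 3.45
tool_pos: [506.4, -18.2, 22.3]
tcp_rot: [-87.0, 89.9, 166.8]
ft_force: [-6.1, 1.4, 4.0]
finger_gap: 85.2
```

Run:
```python
from h import *
p,R,s=tool(); print(p,s['ft_force'])
q=[549.3,-32.3,-.2838]; print(W2F(q,p))
c=r.calibration('wrist'); pc,d=r.snapshot('wrist'); np.savez('w3.npz',p=pc,d=d,**{k:np.array(v) for k,v in c.items()})
save('w3',cv2.resize(pc,(768,576),interpolation=cv2.INTER_CUBIC))
```

```text
[506.38046769 -18.15918353  22.26319683] [-6.1242475   1.36191393  3.9882804 ]
[[-45.1621888    1.55744873  22.26319683]]
```

View pics/w3.png

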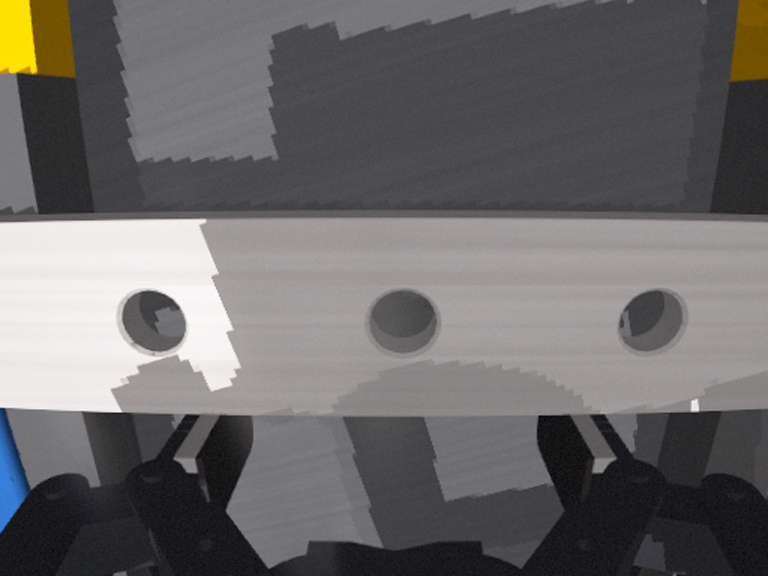

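The fingers are in contact and the slat slides squarely at about 6 N. Measuring its position before going on.

Run:
```python
from h import *
q=[548.66,-33.29,-.2838];W=cal('w3')
for z,u in [(55,(120,410)),(55,(400,415)),(55,(700,410)),(55,(400,219)),(45,(15,73)),(45,(735,80))]: print(u,W2F(q,ray(W,full(0,0,1.5,[u]),z)).round(1))
```

```text
(120, 410) [[-34.   73.6  55. ]]
(400, 415) [[-34.3   1.6  55. ]]
(700, 410) [[-34.2 -76.4  55. ]]
(400, 219) [[15.   1.8 55. ]]
(15, 73) [[48.9 92.  45. ]]
(735, 80) [[ 46.8 -75.9  45. ]]
```

Request:
servo_tool --commands '[[[0,0,0.8,0,0,0,0],[0,0,1.6,0,0,0,0],[0,0,2.4,0,0,0,0],[0,0,3.2,0,0,0,0],[0,0,4.0,0,0,0,0],[0,0,4.8,0,0,0,0],[0,0,5.6,0,0,0,0],[0,0,6.4,0,0,0,0]]]'

```text
time: 4.3
tool_pos: [569.0, -36.4, 22.4]
tcp_rot: [-91.5, 90.0, 162.4]
ft_force: [-6.6, 2.8, 4.4]
finger_gap: 85.9
```

Request:
servo_tool --commands '[[[0,0,0.3,0,0,0,0],[0,0,0.6,0,0,0,0],[0,0,0.9,0,0,0,0],[0,0,1.2,0,0,0,0],[0,0,1.4,0,0,0,0],[0,0,1.6,0,0,0,0],[0,0,1.7,0,0,0,0],[0,0,1.7,0,0,0,0]]]'

```text
time: 5.1
tool_pos: [584.9, -41.0, 22.4]
tcp_rot: [91.2, 90.0, -14.9]
ft_force: [-3.4, -0.2, -2.1]
finger_gap: 85.1
```

Run:
```python
from h import *
p,R,s=tool(); print(p,s['ft_force'])
q=[548.66,-33.29,-.2838]; print(W2F(q,p))
c=r.calibration('wrist'); pc,d=r.snapshot('wrist'); np.savez('w4.npz',p=pc,d=d,**{k:np.array(v) for k,v in c.items()})
save('w4',cv2.resize(pc,(768,576),interpolation=cv2.INTER_CUBIC))
```

```text
[584.94556472 -40.99648386  22.36728564] [-3.40001988 -0.19054903 -2.09557674]
[[36.99194135  2.76195153 22.36728564]]
```

View pics/w4.png

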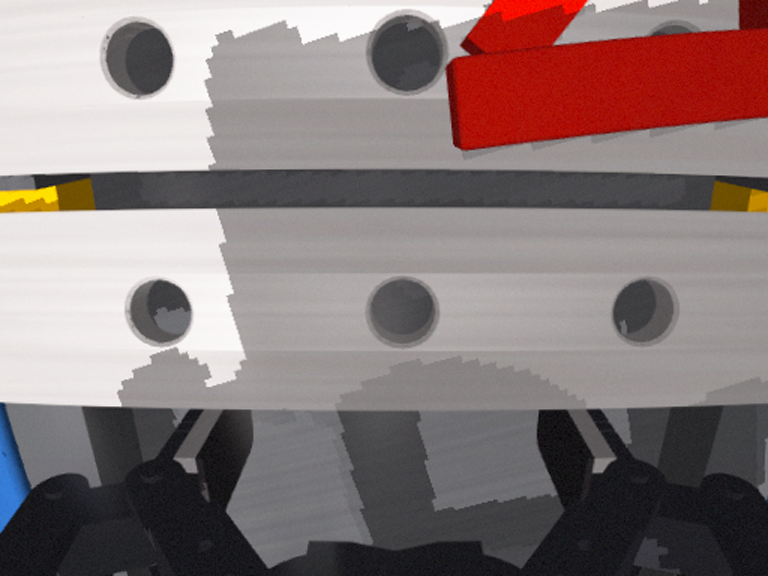

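The slat's front has tipped, with about 8–9 mm of gap left to the fixed slat (rows 170–207). Pushing the last few millimetres gently.

Request:
servo_tool --commands '[[[0,0,0.1,0,0,0,0],[0,0,0.15,0,0,0,0],[0,0,0.2,0,0,0,0],[0,0,0.25,0,0,0,0],[0,0,0.3,0,0,0,0],[0,0,0.3,0,0,0,0]]]'

```text
time: 5.75
tool_pos: [587.8, -41.8, 22.4]
tcp_rot: [96.8, 90.0, -9.3]
ft_force: [-2.7, 1.0, -1.1]
finger_gap: 85.6
```

```bash
cat > look.py <<'E'
from h import *
import sys
n=sys.argv[1]
p,R,s=tool(); print(p,s['ft_force'],s['time'],s['joint_pos'].round(1))
q=[548.66,-33.29,-.2838]; print(W2F(q,p))
c=r.calibration('wrist'); pc,d=r.snapshot('wrist'); np.savez(n+'.npz',p=pc,d=d,**{k:np.array(v) for k,v in c.items()})
save(n,cv2.resize(pc,(768,576),interpolation=cv2.INTER_CUBIC))
E
python3 look.py w5
```

```text
[587.76197512 -41.80493053  22.39927033] [-2.67615118  1.01328849 -1.11113437] 5.75 [-9.1 17.  97.3 -0.  65.7 97.1]
[[39.92206032  2.77445489 22.39927033]]
```

View pics/w5.png

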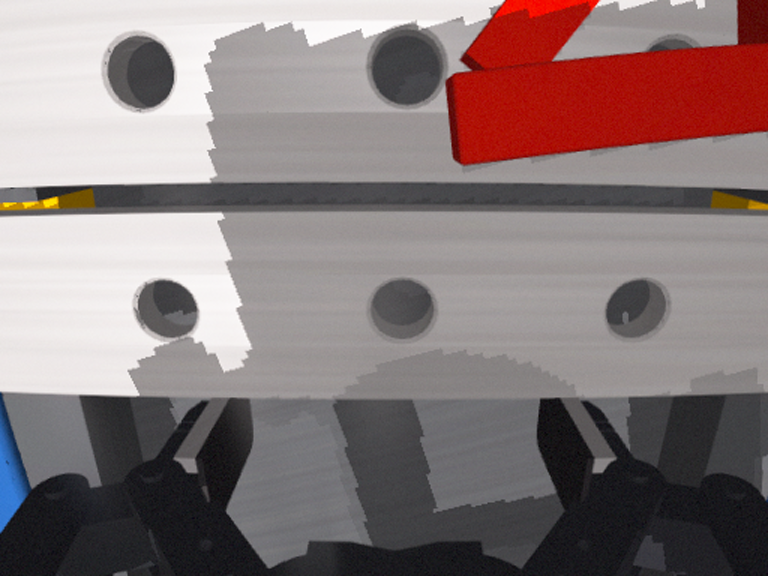

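The slat looks lower. I'll check its height from depth, though it may not be fully in.

```bash
cat >> h.py <<'E'
def dpt(n,uvs):
    z=np.load(n+'.npz'); c=cal(n); out=[]
    for u in uvs:
        d=np.median(z['d'][int(u[1])-1:int(u[1])+2,int(u[0])-1:int(u[0])+2])
        k=cv2.undistortPoints(np.array([[u]],float),c[0],np.array(c[1],float)).ravel()
        out.append(c[2][:3,:3]@(np.r_[k,1]*d)+c[2][:3,3])
    return np.array(out)
E
python3 - <<'E'
from h import *
q=[548.66,-33.29,-.2838]
pts=full(0,0,1.5,[(60,230),(60,375),(400,230),(400,260),(400,350),(400,380),(700,230),(700,375),(270,150),(60,150)])
for n in('w4','w5'):
    print(n); print(W2F(q,dpt(n,pts)).round(1))
E
```

```text
w4
[[ 93.1  85.8  46.7]
 [ 56.3  89.8  53.1]
 [ 92.6   1.8  47.3]
 [ 85.7   1.8  48.7]
 [ 63.9   1.8  52. ]
 [ 56.2   1.7  53.2]
 [ 93.2 -71.3  47.4]
 [ 56.9 -75.   53.7]
 [111.1  31.4  46.6]
 [112.4  81.9  47.1]]
w5
[[ 96.1  85.8  46.7]
 [ 55.9  94.7  46.9]
 [ 95.5   1.8  47. ]
 [ 88.1   1.8  46.6]
 [ 64.3   1.7  46.8]
 [ 55.3   1.7  46.2]
 [ 96.1 -71.6  46.9]
 [ 55.9 -80.1  46.5]
 [114.   31.4  46.8]
 [115.3  82.3  46.4]]
```

The slat now lies level at 46–47 mm across its whole surface, like the fixed slats. Before this push its rear edge was at 53 mm. I'll back off and rise to look.

Request:
servo_tool --commands '[[[0,0,-0.8,0,0,0,0],[0,0,-1.6,0,0,0,0],[0,-2,-2.2,0,0,0,0],[0,-6,-2.2,0,0,0,0],[0,-10,-2.2,0,0,0,0],[0,-14,-2.2,0,0,0,0],[0,-16,-2.2,0,0,0,0],[0,-16,-2.2,0,0,0,0]]]'

```text
time: 6.6
tool_pos: [568.9, -35.9, 187.6]
tcp_rot: [97.2, 89.5, -8.9]
ft_force: [0.8, -0.4, 0.3]
finger_gap: 85.5
```

```bash
python3 look.py w6
```

```text
[568.93067726 -35.91299028 187.56140648] [ 0.78784302 -0.37555485  0.26833662] 6.6 [-8.8  3.7 93.8 -0.  81.9 97.4]
[[ 20.19426885   3.15783792 187.56140648]]
```

View pics/w6.png

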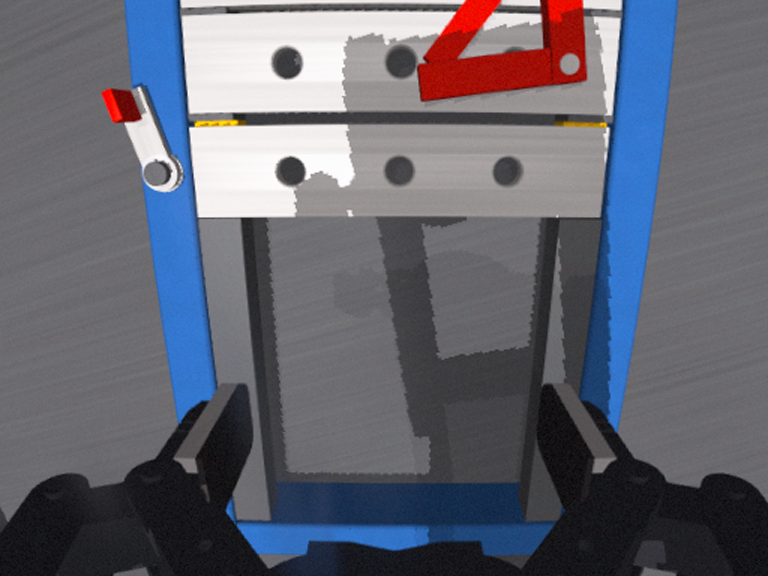

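The slat is seated with the gap closed evenly. The keeper's bolt is at (157,173), the bar end near (136,90), and the tab at (103–140, 90–122). Refining the keeper's angle with an enlarged crop.

Run:
```python
from h import *
p=np.load('w6.npz')['p'][45:140,50:150]; save('w6c',cv2.resize(p,None,fx=6,fy=6,interpolation=cv2.INTER_CUBIC))
```

```text
(no output)
```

View pics/w6c.png

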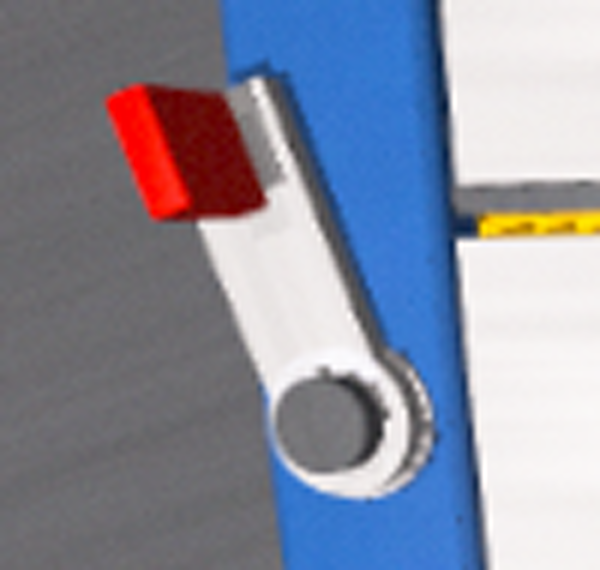

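Run:
```python
from h import *
W=cal('w6'); q=[548.66,-33.29,-.2838]
f=lambda uv,z: ray(W,full(50,45,6,uv),z)
top=f([(107,100),(147,85),(194,212),(158,220)],77); tb=f([(225,88),(267,205)],55); bar=f([(262,80),(375,350)],55); bolt=f([(327,425)],58); 
fr=f([(450,150),(480,480)],49)
for n,a in dict(top=top,tb=tb,bar=bar,bolt=bolt,tubein=fr).items(): print(n,W2F(q,a).round(1).tolist(),a.round(1).tolist())
print('topcentre',W2F(q,top.mean(0)))
b=W2F(q,bar); print('ang',np.arctan2(b[0,1]-b[1,1],b[0,0]-b[1,0])); t=W2F(q,top);print(np.arctan2(t[0,1]-t[3,1],t[0,0]-t[3,0]),np.arctan2(t[1,1]-t[2,1],t[1,0]-t[2,0]))
```

```text
top [[117.5, 146.9, 77.0], [119.0, 141.4, 77.0], [103.7, 137.2, 77.0], [103.0, 142.1, 77.0]] [[702.6, 74.8, 77.0], [702.5, 69.2, 77.0], [686.7, 69.4, 77.0], [687.3, 74.3, 77.0]]
tb [[119.8, 142.5, 55.0], [104.6, 138.4, 55.0]] [[703.6, 70.0, 55.0], [687.9, 70.3, 55.0]]
bar [[120.6, 137.3, 55.0], [85.2, 125.5, 55.0]] [[702.9, 64.7, 55.0], [665.6, 63.3, 55.0]]
bolt [[75.6, 132.0, 58.0]] [[658.3, 72.3, 58.0]]
tubein [[111.1, 114.8, 49.0], [66.8, 115.0, 49.0]] [[687.5, 45.8, 49.0], [645.0, 58.4, 49.0]]
topcentre [[110.80887861 141.90255607  77.        ]]
ang 0.3214565958588109
0.3213857880100914 0.270581819281128
```

The keeper is at about -0.29 rad, pointing almost along world +x, and the checks agree: tab centre in frame (110.8, 141.9), pivot (75.6, 132.0). Plan: shut the fingers, turn the tool so its flat side faces the tab, stand off outside, then rotate the tool rigidly about the bolt.

Run:
```python
from h import *
plan([695,98,160],down(0.4)); print(tool()[1].as_matrix().round(3))
```

```text
shift cm [  2.533   8.498 -16.386] turn [-106.54    0.25   -0.24] |t| 106.54382364275797
[[ 0.005  0.961 -0.278]
 [-0.001 -0.278 -0.961]
 [-1.     0.005 -0.001]]
```

Request:
servo_tool --commands '[[[255,0,1,-2,-8.2,0,0],[255,0,2,-4,-16.4,0,0],[255,0,3,-6,-24.6,0,0],[255,0,4,-8,-32.8,0,0],[255,0,5,-10,-41,0,0],[255,0,6,-12,-49.2,0,0],[255,0,7,-14,-57.4,0,0],[255,0,8.5,-16.4,-65.6,0,0]]]'

```text
time: 7.45
tool_pos: [692.9, 98.7, 179.9]
tcp_rot: [-133.5, 89.8, -173.7]
ft_force: [0.5, 0.1, 0.4]
finger_gap: 0.1
```

Run:
```python
from h import *
p,R,s=tool(); print(p,s['joint_pos'].round(1),s['finger_gap'])
plan([695,98,140],down(0.4))
```

```text
[692.88782856  98.7287879  179.8859681 ] [ 3.9 24.5 70.4 -0.  85.2 44.1] 0.09296823697736109
shift cm [3.988 0.09  0.217] turn [-40.62  -0.17   0.08] |t| 40.621406911419754
```

Request:
servo_tool --commands '[[[255,1,0.1,0.2,-8,0,0],[255,2,0.1,0.2,-16,0,0],[255,3,0.1,0.2,-24,0,0],[255,4,0.1,0.2,-32,0,0],[255,4,0.1,0.2,-40.6,0,0],[255,4,0.1,0.2,-40.6,0,0]]]'

```text
time: 8.05
tool_pos: [694.3, 97.7, 139.4]
tcp_rot: [-176.8, 89.8, -176.6]
ft_force: [0.3, 0.6, -0.1]
finger_gap: 0.1
```

```bash
python3 look.py w7
```

```text
[694.26545413  97.65740159 139.36761746] [ 0.271307    0.59431219 -0.12800248] 8.05 [ 3.8 26.2 72.5  0.  81.5  3.6]
[[103.11498283 166.47964011 139.36761746]]
```

View pics/w7.png

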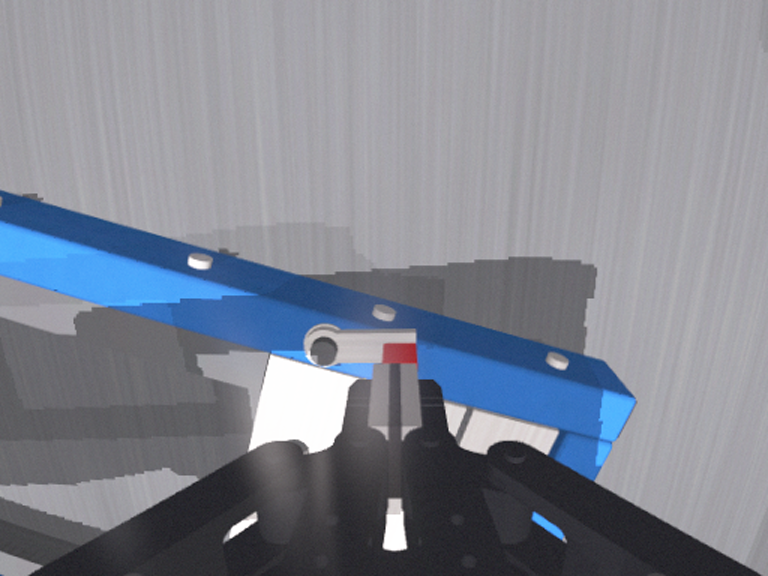

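The tips stand outside the tab (red at (400,352)), aligned radially with it. Descending.

Request:
servo_tool --commands '[[[255,3,0,0,0,0,0],[255,5.5,0,0,0,0,0],[255,7,0,0,0,0,0],[255,7.9,0,0,0,0,0],[255,7.9,0,0,0,0,0]]]'

```text
time: 8.6
tool_pos: [695.0, 97.6, 61.7]
tcp_rot: [-174.6, 89.9, -174.6]
ft_force: [0.4, 0.1, 0.7]
finger_gap: -0.1
```

```bash
cat > arc.py <<'E'
from h import *
import sys
# rows: keeper world angles (deg) ; contact offset
q=[548.66,-33.29,-.2838]
piv=F2W(q,[(75.5,131.8,0)])[0]
off=float(sys.argv[1]); angs=[float(a) for a in sys.argv[2:]]
p,R0,s=tool(); print(p,s['ft_force'],s['time'])
d=p-piv; print('piv',piv.round(1),'rel r',np.hypot(*d[:2]),'ang',np.degrees(np.arctan2(d[1],d[0])))
for a in angs:
    t=np.radians(a); u=np.array([np.cos(t),np.sin(t),0]); n=np.array([-np.sin(t),np.cos(t),0])
    P=piv+37*u+off*n; P[2]=59.5
    print(a,P.round(1),end=' '); plan(P,down(a))
E
python3 arc.py 14 0.4 -10 -20 -30 -40; python3 look.py w8
```

```text
[694.95168369  97.63346751  61.73590317] [0.43297503 0.10797852 0.65497282] 8.6
piv [658.   72.1   0. ] rel r 44.88011028865906 ang 34.67948059937729
0.4 [694.9  86.4  59.5] shift cm [ 2.240e-01 -1.128e+00  1.000e-03] turn [-0.43 -0.14  0.01] |t| 0.45307461122598486
-10.0 [696.9  79.5  59.5] shift cm [ 0.224 -1.817  0.198] turn [ 9.97 -0.14  0.03] |t| 9.96966005254099
-20.0 [697.6  72.6  59.5] shift cm [ 0.224 -2.503  0.267] turn [19.97 -0.13  0.04] |t| 19.96917401627093
-30.0 [697.1  65.7  59.5] shift cm [ 0.224 -3.191  0.216] turn [29.97 -0.13  0.05] |t| 29.969010681371433
-40.0 [695.4  59.   59.5] shift cm [ 0.224 -3.859  0.046] turn [39.97 -0.13  0.06] |t| 39.96892781927059
[694.95168369  97.63346751  61.73590317] [0.43297503 0.10797852 0.65497282] 8.6 [ 3.8 30.2 75.7 -0.  74.3  3.8]
[[103.78046375 166.64881159  61.73590317]]
```

View pics/w8.png

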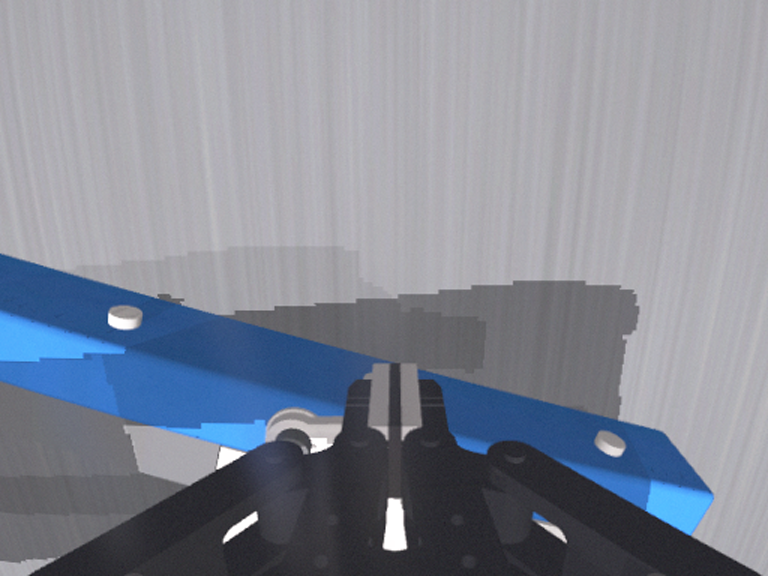

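Now outside the tab at tip height about 61.7 mm, with no contact. Sweeping the first 40°.

Request:
servo_tool --commands '[[[255,0.2,-0.9,0,0,0,0],[255,0.2,-1.5,0.1,5,0,0],[255,0.2,-1.82,0.2,10,0,0],[255,0.2,-2.16,0.24,15,0,0],[255,0.2,-2.5,0.27,20,0,0],[255,0.2,-2.85,0.25,25,0,0],[255,0.2,-3.19,0.22,30,0,0],[255,0.2,-3.53,0.14,35,0,0]]]'

```text
time: 9.45
tool_pos: [698.5, 61.8, 63.0]
tcp_rot: [40.0, 89.8, 4.9]
ft_force: [0.7, 1.7, -1.0]
finger_gap: 0.2
```

```bash
python3 arc.py 14 -35 -45 -55 -65 -75; python3 look.py w9
python3 - <<'E'
from h import *
p,d=r.snapshot('scene'); save('s2c',cv2.resize(p[135:275,190:350],None,fx=4,fy=4,interpolation=cv2.INTER_CUBIC))
E
```

```text
[698.45657921  61.82539433  62.96182431] [ 0.71891145  1.67616103 -0.99935125] 9.45
piv [658.   72.1   0. ] rel r 41.696997133532385 ang -14.261495392773696
-35.0 [696.4  62.3  59.5] shift cm [ 0.346 -0.078 -0.2  ] turn [-0.19  0.12 -0.1 ] |t| 0.24241696235458846
-45.0 [694.1  55.8  59.5] shift cm [ 0.345 -0.741 -0.011] turn [ 9.81  0.11 -0.11] |t| 9.812710822521936
-55.0 [690.7  49.8  59.5] shift cm [ 0.344 -1.427  0.06 ] turn [19.81  0.1  -0.12] |t| 19.812110008004268
-65.0 [686.4  44.5  59.5] shift cm [ 0.343 -2.115  0.011] turn [29.81  0.09 -0.13] |t| 29.8119102500282
-75.0 [681.1  40.   59.5] shift cm [ 0.341 -2.783 -0.157] turn [39.81  0.08 -0.13] |t| 39.811809318549464
[698.45657921  61.82539433  62.96182431] [ 0.71891145  1.67616103 -0.99935125] 9.45 [ 0.9 29.7 76.2  0.  73.9 36.1]
[[117.17162065 133.25451097  62.96182431]]
```

View pics/w9.png

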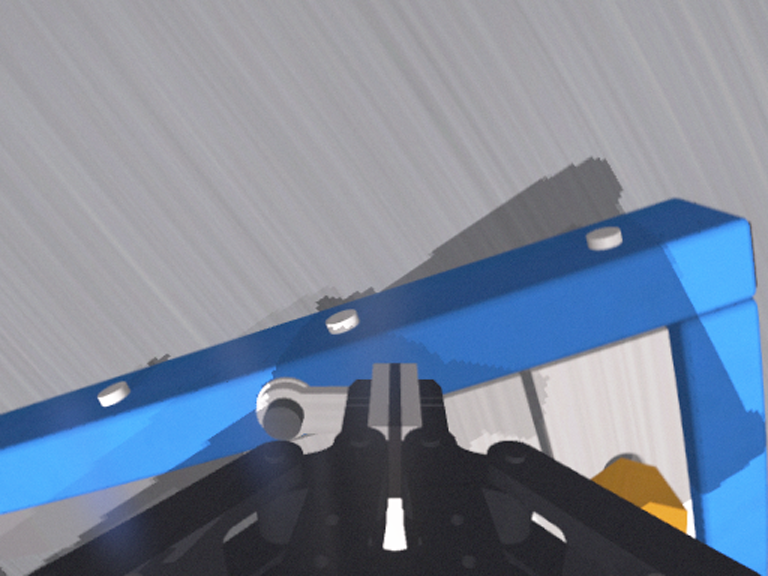

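View pics/s2c.png

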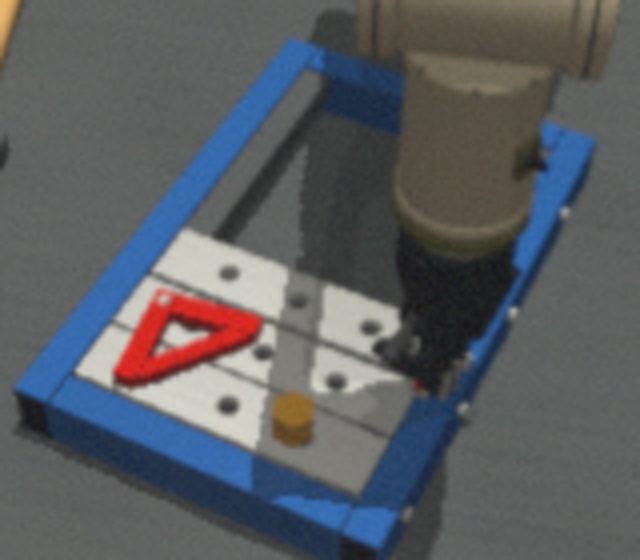

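The keeper follows: in the wrist view its bar stays perpendicular to the fingers, and the tab shows at about (418,385) in the scene crop. Continuing the arc.

Request:
servo_tool --commands '[[[255,0.2,-0.41,-0.1,5,0,0],[255,0.3,-0.74,0,9.8,0,0],[255,0.3,-1.08,0.04,14.8,0,0],[255,0.3,-1.43,0.06,19.8,0,0],[255,0.3,-1.77,0.05,24.8,0,0],[255,0.3,-2.11,0.01,29.8,0,0],[255,0.3,-2.45,-0.06,34.8,0,0],[255,0.3,-2.78,-0.16,39.8,0,0]]]'

```text
time: 10.35
tool_pos: [681.1, 40.4, 59.7]
tcp_rot: [81.1, 89.9, 6.3]
ft_force: [0.2, 2.1, -0.8]
finger_gap: -0.3
```

```bash
python3 arc.py 14 -75 -80 -90 -100 -106; python3 look.py w10
```

```text
[681.13744612  40.44403737  59.67021198] [ 0.15393122  2.05574351 -0.83853034] 10.35
piv [658.   72.1   0. ] rel r 39.181770476788685 ang -53.887205672708454
-75.0 [681.1  40.   59.5] shift cm [ 0.017 -0.012  0.045] turn [ 0.2   0.02 -0.15] |t| 0.24971917079726988
-80.0 [678.3  38.1  59.5] shift cm [ 0.016 -0.34   0.152] turn [ 5.2   0.02 -0.15] |t| 5.202050053879741
-90.0 [672.   35.1  59.5] shift cm [ 0.015 -1.018  0.278] turn [15.2   0.   -0.15] |t| 15.200630563171634
-100.0 [665.4  33.2  59.5] shift cm [ 0.013 -1.707  0.284] turn [ 2.52e+01 -1.00e-02 -1.50e-01] |t| 25.200335308956074
-106.0 [661.3  32.7  59.5] shift cm [ 0.012 -2.118  0.23 ] turn [ 3.12e+01 -2.00e-02 -1.50e-01] |t| 31.200248111488495
[681.13744612  40.44403737  59.67021198] [ 0.15393122  2.05574351 -0.83853034] 10.35 [-0.9 27.2 79.9  0.  72.7 73.9]
[[106.53218232 107.87898835  59.67021198]]
```

View pics/w10.png

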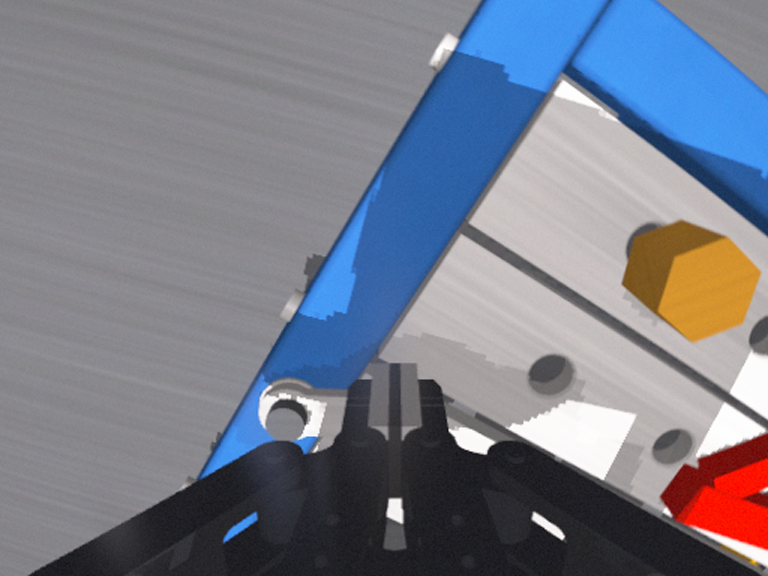

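The bar is still perpendicular to the fingers, and nut and magnet are clear. Last 31°, up to the stop.

Request:
servo_tool --commands '[[[255,0,-0.34,0.15,5.2,0,0],[255,0,-0.68,0.22,10.2,0,0],[255,0,-1.02,0.28,15.2,0,0],[255,0,-1.36,0.29,20.2,0,0],[255,0,-1.71,0.28,25.2,0,0],[255,0,-1.95,0.26,28.5,0,0],[255,0,-2.12,0.23,31.2,0,0],[255,0,-2.12,0.23,31.2,0,0]]]'

```text
time: 11.2
tool_pos: [662.2, 32.3, 59.7]
tcp_rot: [101.6, 89.7, -4.2]
ft_force: [4.8, -0.4, -3.0]
finger_gap: -0.4
```

```bash
python3 arc.py 14 -106.2; python3 look.py w11
```

```text
[662.23037119  32.33097448  59.71245643] [ 4.75177062 -0.44591885 -2.96957385] 11.2
piv [658.   72.1   0. ] rel r 39.98606728010827 ang -83.99125694420114
-106.2 [661.2  32.7  59.5] shift cm [ 0.021 -0.111 -0.003] turn [ 0.37 -0.05 -0.26] |t| 0.45839980815550935
[662.23037119  32.33097448  59.71245643] [ 4.75177062 -0.44591885 -2.96957385] 11.2 [ -1.6  24.3  83.7  -0.   71.7 104.2]
[[90.65312506 94.79637346 59.71245643]]
```

View pics/w11.png

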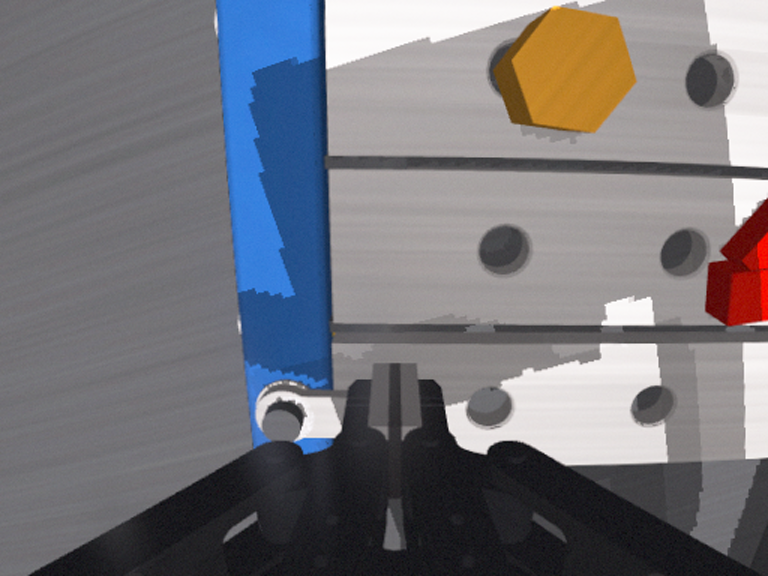

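Request:
servo_tool --commands '[[[255,0,-0.1,0,0,0,0],[255,0,-0.2,0,0,0,0],[255,0,-0.3,0,0,0,0],[255,0,-0.3,0,0,0,0]]]'

```text
time: 11.65
tool_pos: [661.9, 32.5, 60.0]
tcp_rot: [99.1, 89.4, -6.6]
ft_force: [18.3, -2.4, -11.0]
finger_gap: -0.3
```

The force climbed to 18 N without any motion, so the keeper is at its stop. Backing off, rising and checking.

Request:
servo_tool --commands '[[[255,0,0.5,0,0,0,0],[255,0,1.2,0,0,0,0],[255,-2,1.4,0,0,0,0],[255,-5,1.4,0,0,0,0],[255,-9,0,0,0,0,0],[255,-13,-3,0,0,0,0],[255,-15,-6,0,0,0,0],[255,-15,-6,0,0,0,0]]]'

```text
time: 12.45
tool_pos: [600.0, 51.0, 214.0]
tcp_rot: [109.1, 89.6, 3.3]
ft_force: [1.4, -0.1, 0.5]
finger_gap: 0.3
```

```bash
python3 look.py w12
python3 - <<'E'
from h import *
p,d=r.snapshot('scene'); save('s3',cv2.resize(p,(768,576)))
E
```

```text
[600.03393325  51.03226912 213.95476986] [ 1.4497159  -0.10437108  0.50970091] 12.45 [ -0.    7.9  86.6   0.   85.1 105.7]
[[ 25.70817897  95.33423111 213.95476986]]
```

View pics/w12.png

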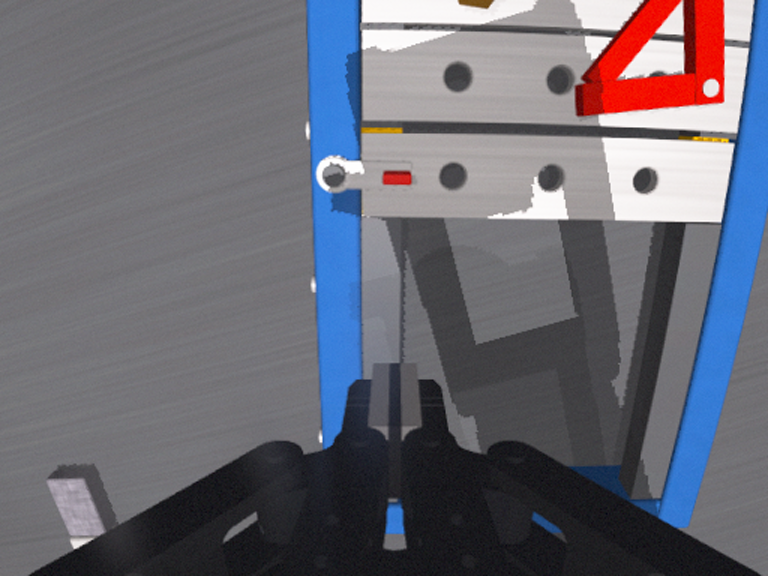

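View pics/s3.png

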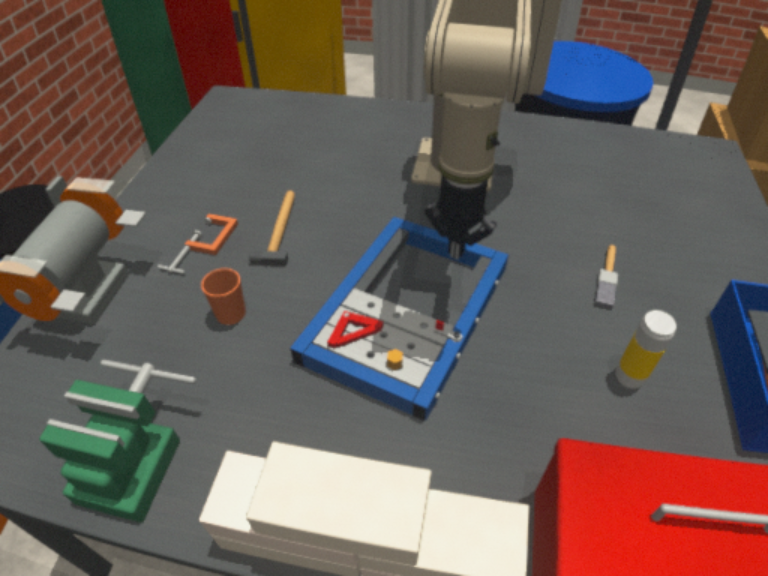

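The keeper, from bolt (334,176) to tab (397,178), lies along the slat, over its end, and everything else is in place. Final numeric check of the slat.

Run:
```python
from h import *
q=[548.66,-33.29,-.2838];W=cal('w12')
print(W2F(q,dpt('w12',full(0,0,1.5,[(430,150),(430,205),(590,155),(600,210),(700,160),(700,210),(420,100)]))).round(1).tolist())
for u in [(365,216),(440,218),(720,222),(440,135),(730,141),(440,122),(730,130)]: print(u,W2F(q,ray(W,full(0,0,1.5,[u]),47)).round(1))
b=W2F(q,ray(W,full(0,0,1.5,[(334,178)]),58))[0]; t=W2F(q,ray(W,full(0,0,1.5,[(397,177)]),77))[0]; print(b,t,np.arctan2(-(t[1]-b[1]),t[0]-b[0]))
```

```text
[[89.9, 75.3, 46.9], [57.0, 74.4, 46.6], [88.8, -21.8, 46.3], [55.5, -31.9, 46.5], [88.3, -92.7, 46.6], [57.1, -98.1, 46.6], [118.4, 81.7, 46.3]]
(365, 216) [[ 50.  114.2  47. ]]
(440, 218) [[49.1 68.  47. ]]
(720, 222) [[  49.8 -113.2   47. ]]
(440, 135) [[98.7 69.6 47. ]]
(730, 141) [[ 100.7 -110.7   47. ]]
(440, 122) [[106.1  69.8  47. ]]
(730, 130) [[ 107.3 -109.6   47. ]]
[ 74.22432076 131.35440691  58.        ] [76.9194079  94.82654486 77.        ] 1.4971480907961674
```

```bash
python3 -c "
from bench import r
print(r.hand_in())"
```

```text
the job is handed in; nothing more can be done
None
```

The slat is in the empty notches and the keeper is swung over its left end. I handed the job in at about 12.5 s; no verdict is reported, so this rests on my own checks.

**How it was done:** I pushed the slat along the rails with the two open fingers, at about 6 N, until its back edge dropped. I then swung the keeper round with the shut fingers.

**Last checks:**
- **Slat:** its top is level at 46–47 mm, the same as the fixed slats. It spans about x 50 to 100 in the frame, so its centre is within about 1 mm of the notch and it is square to within 0.01 rad.
- **Keeper:** the force rose from 5 to 18 N with almost no movement, so it is at its stop. I read its angle from the picture as about 1.50 rad, slightly under the expected 1.57, which I put down to reading error; the limit is 1.35.
- **Surroundings:** the other objects look unmoved in the last scene picture, and the arm is clear of everything.

**Disagreement:** the frame position from the fixed cameras and from the wrist camera differed by about 3–4 mm. I used the wrist camera's value for the keeper and the final checks, and something between the two for the approach. Stereo heights from the fixed cameras read 2–5 mm low.

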